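# Serve a coffee pod from the lever dispenser

### The job

Serve the coffee pod from the dispenser: with the fingertips press the lever at its back all the way down, so that the linked lid lifts and the pod slides out into the tray, then ease the lever back up so that the lid shuts without slamming, and move clear. Touch nothing but the lever: the lid and the pod are not to be handled, and the things standing around are to stay where they are.

Things in the scene. Friction and masses are not known exactly. Their poses are not given: they have to be found in the camera images.
- dispenser: Black plastic gravity dispenser for coffee pods, fixed to the counter: housing 76 mm wide, 140 mm high, with a sloping chute, from 80 mm in front of its origin to 110 mm behind. Origin: on the counter under the middle of the housing. Its x axis points to the back, where the lever sticks out; z up. At the front is the serving tray, 55 mm high, its floor sloping down, from x = -30 to -153 mm.
- lever (a joint): Angle of the steel lever in rad: 0 = up at rest, 0.45 = fully down on its stop. A fork of two thin arms on a cross shaft (along the dispenser's y axis, 60 mm behind the origin, 142 mm above the counter) runs back to a pressing pad. A spring and the lid's weight push it up: about 3.5 N on the pad at rest, 5.5 N fully down. It springs up at once if let go.
- lever_pad (a point): Middle of the upper face of the lever's pressing pad, a plate 46 mm (along the lever) by 70 mm by 8 mm with a dark rubber facing, at the very back of the dispenser. At rest it is 202 mm behind the origin and 175 mm above the counter, tipped up 11 degrees to the back; fully down it is 110 mm above the counter (65 mm of travel, almost straight down). Nothing lies under it.
- lid (a joint): Angle of the clear plastic hood lid in rad: 0 = shut, 0.75 = fully up (lever fully down). Linked to the lever: the lid turns 1.67 times as far as the lever, both ways. Let go, it drops hard; closing faster than 3 rad/s in the lower half of its travel (the pad rising at about 260 mm/s) is a slam.
- lid_edge (a point): Middle of the lower front edge of the lid, which shuts the mouth of the chute. The lid is 76 mm wide, has a top panel and a leaning front panel, and hinges on the same cross shaft as the lever. Shut, this edge is about 53 mm above the counter, 33 mm in front of the dispenser's origin.
- pod_mid (a point): Middle of the coffee pod in the dispenser, a white plastic cup 51 mm across at its wide foil end and 44 mm high, about 16 g. At the start it stands on the chute behind the shut lid; with the lid fully up it slides by itself into the tray within about a second.
- tin: Steel tin, 72 mm across, 85 mm high; loose, stands near the dispenser, to be left alone. Origin: middle of its underside.
- mug: White mug with a handle, 76 mm across, 90 mm high; loose, stands near the dispenser, to be left alone. Origin: middle of its underside.
- shaker: White shaker jar with a yellow cap, 54 mm across, 105 mm high; loose, stands near the dispenser, to be left alone. Origin: middle of its underside.
- cup: Paper cup, 84 mm across at the rim, 100 mm high; loose, stands near the dispenser, to be left alone. Origin: middle of its underside.
- spare: Spare coffee pod like the one in the dispenser, standing on the counter; loose, stands near the dispenser, to be left alone. Origin: middle of its underside.
- spoon: Steel spoon, 150 mm, lying on the counter; loose, stands near the dispenser, to be left alone. Origin: middle of its underside.
- pod: The same pod: its origin is the middle of its wide foil end, on which it stands; its z axis points to the narrow end.

How it is judged (in metres and radians):
On the way, in this order (a step that is already met when the one before it is completed fails the run):
1. the lever is pressed fully down, the lid fully up (value of joint lever above 0.41 rad and value of joint lid above 0.68 rad), for 0.2 s.
2. the lid is shut again with the pod in the tray (value of joint lid below 0.04 rad and value of joint lever below 0.03 rad and x of pod_mid in the frame of dispenser between -0.15 and -0.065 m and y of pod_mid in the frame of dispenser between -0.034 and 0.034 m and height (world z) of pod_mid below 0.065 m), for 0.2 s.
At the end, for the whole second after the job is handed in: The lid is shut (within 0.04 rad) with the lever up (within 0.03 rad), and the pod lies at rest in the serving tray (its middle 65 to 150 mm in front of the dispenser's origin, within 34 mm of its middle line and below 65 mm) (all of step 2 and linear speed of pod below 0.02 m/s); the robot touches nothing.
It fails at once if the lid slams: it closes faster than 3 rad/s in the lower half of its travel (value of joint lid below 0.35 rad and velocity of joint lid below -3 rad/s).
It fails at once if the robot touches the lid (contact force between any of the fingers, the arm and lid above 0.5 N).
It fails at once if the robot touches the pod (contact force between any of the fingers, the arm and pod above 0.2 N).
It fails at once if a thing standing around is moved by more than 20 mm, lifted or tipped over (distance of any of tin, mug, shaker, cup, spare, spoon from where it was at the start of the episode above 0.02 m or angle between any of tin, mug, shaker, cup, spare, spoon's own z axis and vertical above 0.5 rad).
It also fails if it takes over 38 s, if anything falls off the work surface, if the arm or the gripper's body presses on something with over 40 N, if the wrist force passes 120 N, or if a joint passes its speed limit or range.

### The arm

A 6-joint arm with a two-finger parallel gripper is mounted at the origin on the work surface. World frame = base frame: x ahead of the robot, y to its left, z up, the work surface at z = 0. Lengths are in mm, angles in rad, forces in N, time in s.
With the tool pointing down it reaches from about 275 to 850 mm from the base axis. Payload 5.2 kg.
Tool frame: the origin (TCP) lies midway between the tips of the shut fingers; the grasp point (between the pads) lies 19 mm behind it (manip.grip_point_offset is the distance from the TCP to the grasp point, in mm); z points along the fingers, y is the line along which they close (so a half turn about z gives the same grasp; the last joint's range is limited). The gripper opens to 85 mm and grips with 20 to 120 N. Pads are 22 mm wide; open, the fingers measure 114 mm over their backs; the gripper's body (76 mm by 85 mm) begins 54 mm behind the grasp point. The pads swing forward as they close: fully open they stand 13 mm farther back than shut.
Start: joints at [1.07, 0.259, 1.535, -0, 1.348, -0.203], TCP at [161.358, 525.803, 231.31] pointing down, gripper open.
Joint ranges: [-3.14, 3.14], [-0.91, 2.08], [0.19, 2.58], [-1.22, 4.36], [0.22, 2.71], [-3.12, 3.12]. Speed limits (rad/s): [2.57, 2.57, 3.14, 3.14, 3.14, 3.14].

### API

Orientations are given as a unit quaternion [x, y, z, w].
In Python, from plant import manip gives the robot as it stands.
- The arm moves only by the tool apply_moves, never from a script. Its argument "commands" is a list of rows, each a list of 4 numbers: the shift along the tool's x, y, z each as a share of 0.1 m, from -1 to 1, then the turn about the tool's z as a share of 45 degrees, from -1 to 1. In form: [[tx, ty, tz, turn], ...]. A call has 1 to 5 rows; each row is the pose to reach, as a shift and turn from the pose commanded when the call began, along the tool's axes at that moment; what a row does not reach only later rows make up. A row lasts 1/12 s, in which the tool goes at most 41.7 mm and 7.16 degrees, less where a joint would pass 70% of its speed; a pose out of reach is approached as far as the arm can. A call with a number of a shift or a turn outside -1 to 1 is refused whole. A call with a gripper value outside its range is refused whole. "fingers" is the opening, from 0 (shut) to 1 (fully open), set as the call begins (left out, the last holds). The fingers move at their own pace and stop on an object; the grip force is fixed at half the most. Time passes only in rows, so rows that repeat a pose let the fingers close. It gives the time, the measured TCP pose, the force, the opening and the grip force at its end, in the units of the state.
- manip.get_state(): the state, without advancing time (a new reading comes with each control period).
- manip.camera(name): name is "scene" or "side" or "wrist"; returns the picture (420x560x3 uint8, red, green, blue); there is no depth.
- manip.camera_info(name): a dict with "intrinsics" (3x3 intrinsics, pixels), "camera_from_world" (4x4, takes a point from world to camera coordinates). Camera axes: x right, y down, z forward; pixel columns grow to the right and rows downward; lengths in mm; the calibration is good to about 2 mm. A picture is of the moment at which its call begins: read the wrist's pose just before it. camera_info takes no time and is no camera call; for the wrist camera it gives the pose at the moment of the call.
- manip.job_done(): hands the job in; it is judged then, once.
The state is a dict: "time_s": time; "joint_positions": joint angles; "joint_vel": joint speeds; "joint_efforts": joint torques, N m; "eef_pos": TCP position; "tool_rot": TCP orientation; "force": force on the tool from outside, world axes, zero at the start; "torque": the same for the moment, N m; "grip_width": finger opening in mm; "grasp_force": force on a finger pad.
Only numpy, scipy, OpenCV 4.12 (cv2) and the standard library are available. Lean on these libraries where they do the work, as an engineer would, in place of code of your own. Each camera call takes 0.05 s, during which the arm holds its last target. There are 200 camera calls.

## Working session

There is one attempt and no reset: what is moved stays moved. The work goes in short steps, Python scripts to look and compute and a tool call to move; the robot and the scene stay as the last step left them, time stands still between calls to the robot, and variables do not carry over. Pictures are saved under pics/ and viewed, at most 10 in all, crops included, and the job is handed in when it is done.

Besides the shell and the picture viewer there is one more tool, called after "Emit:" by a JSON object that holds its "fn" and its "kwargs", one argument or row to a line. apply_moves: Moves the arm, as the interface text tells. Shift numbers are shares of 0.1 m and turn numbers shares of 45 degrees, none past 1 either way. Its arguments: {"type":"object","properties":{"commands":{"type":"array"},"fingers":{"type":"number"}},"required":["commands"]}

```bash
mkdir -p pics; python3 - <<'E'
from plant import manip
import cv2,numpy as np
s=manip.get_state();print(s['time_s'],s['eef_pos'],s['tool_rot'],s['force'])
for n in("scene","side"):
    im=manip.camera(n);cv2.imwrite(f'pics/{n}0.png',im[...,::-1])
    i=manip.camera_info(n);print(n,np.round(i['intrinsics'],1).tolist(),np.round(i['camera_from_world'],4).tolist())
E
```

```text
0.0 [161.09190859 525.30987216 230.45957147] [ 1.48359442e-01  9.88933055e-01 -8.79948463e-04 -3.38153516e-04] [-0.36282383  0.33319153  0.21400918]
scene [[493.9, 0.0, 280.3], [0.0, 493.9, 208.9], [0.0, 0.0, 1.0]] [[-0.6494, 0.7604, -0.0088, 357.468], [0.5566, 0.4674, -0.6868, -220.1279], [-0.5182, -0.4509, -0.7268, 1420.7741], [0.0, 0.0, 0.0, 1.0]]
side [[473.1, 0.0, 281.9], [0.0, 473.1, 210.1], [0.0, 0.0, 1.0]] [[0.913, -0.4079, 0.0097, -520.1749], [-0.1992, -0.4662, -0.862, 210.3478], [0.3562, 0.785, -0.5068, 730.6625], [0.0, 0.0, 0.0, 1.0]]
```

View pics/scene0.png

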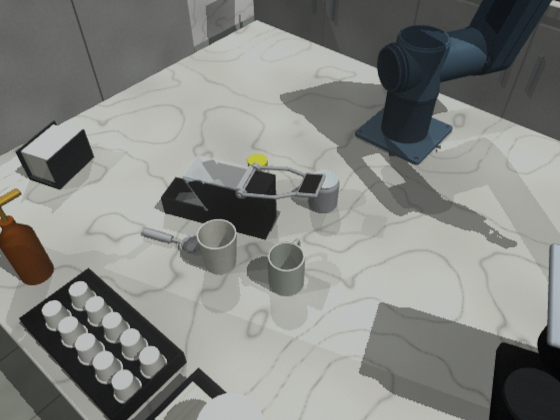

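View pics/side0.png

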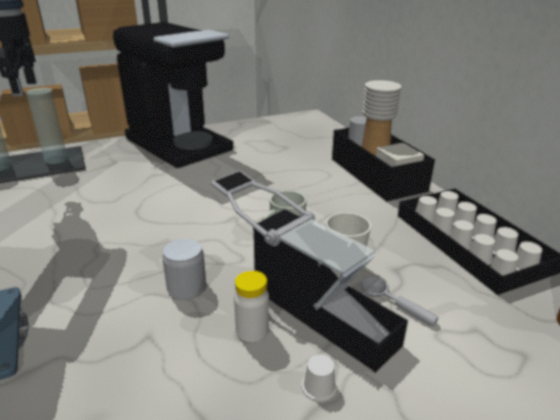

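The scene view shows the pad at about (313,183) and the side view at about (236,182). The tin is close beside or under the pad in the scene view. I'll zoom in on both views to get the corners.

```bash
python3 - <<'E'
import cv2,numpy as np
a=cv2.imread('pics/scene0.png')[145:245,150:350]
b=cv2.imread('pics/side0.png')[165:365,205:415]
A=cv2.resize(a,None,fx=4,fy=4,interpolation=cv2.INTER_CUBIC)
cv2.imwrite('pics/a.png',A)
cv2.imwrite('pics/b.png',cv2.resize(b,None,fx=3,fy=3,interpolation=cv2.INTER_CUBIC)[:600])
E
```

```text
(no output)
```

View pics/a.png

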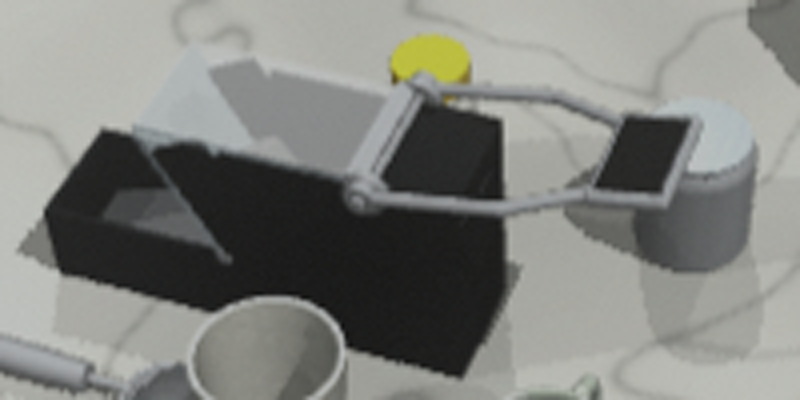

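View pics/b.png

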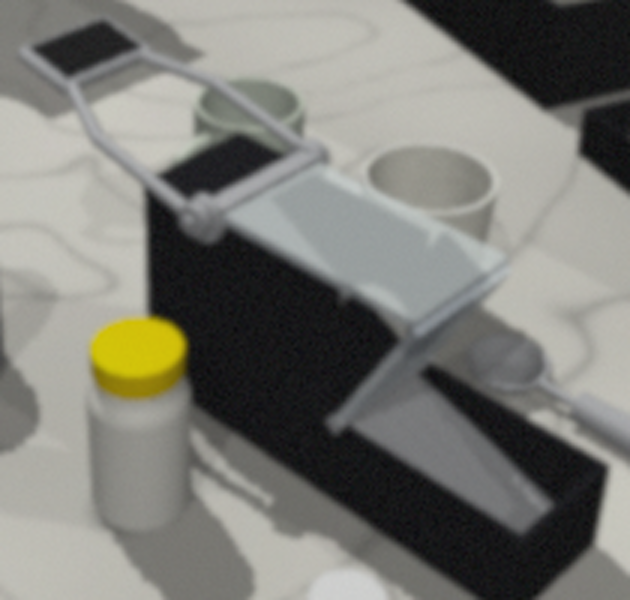

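```bash
cat > h.py <<'E'
from plant import manip
import numpy as np
from scipy.optimize import least_squares
def proj(n,p):
    i=manip.camera_info(n);T=np.array(i['camera_from_world']);K=np.array(i['intrinsics'])
    q=K@(T[:3,:3]@p+T[:3,3]);return q[:2]/q[2]
def a(u,v):return np.array([150+u/4,145+v/4])
def b(u,v):return np.array([205+u/3,165+v/3])
def tri(obs):
    return least_squares(lambda p:np.concatenate([proj(n,p)-o for n,o in obs]),[400,300,100.])
def w(P,p):
    c,s=np.cos(P[2]),np.sin(P[2]);return np.array([P[0]+c*p[0]-s*p[1],P[1]+s*p[0]+c*p[1],p[2]])
E
python3 - <<'E'
from h import *
r=tri([('scene',a(647,157)),('side',b(82,48))]);print('pad',r.x,r.fun)
r2=tri([('scene',a(359,193)),('side',b(322,156))]);print('shaft y-',r2.x,r2.fun)
r3=tri([('scene',a(424,88)),('side',b(203,218))]);print('shaft y+',r3.x,r3.fun)
O=[('scene',a(647,157),(202,0,175)),('side',b(82,48),(202,0,175)),
('scene',a(48,208),(-153,-38,55)),('scene',a(104,130),(-153,38,55)),('side',b(605,470),(-153,-38,55)),('scene',a(462,375),(110,-38,0))]
f=lambda P:np.concatenate([proj(n,w(P,p))-o for n,o,p in O])
m=(r2.x+r3.x)/2;d=r.x-m;y0=np.arctan2(d[1],d[0])
P=least_squares(f,[m[0]-60*np.cos(y0),m[1]-60*np.sin(y0),y0]);print(P.x,np.degrees(P.x[2]),np.round(P.fun,1), 'pad fit',w(P.x,(202,0,175)),'down',w(P.x,(202,0,110)))
# tin: base/top centre: top z=85
for n,o,z in(('scene',a(708,135),85),('side',(184,249),85),('scene',(286,255),90),('side',(288,203),90)):
    q=least_squares(lambda p:proj(n,np.array([*p,z]))-o,[400,300]).x
    print(n,z,q,'in disp',np.array([[np.cos(P.x[2]),np.sin(P.x[2])],[-np.sin(P.x[2]),np.cos(P.x[2])]])@(q-P.x[:2]))
s=manip.get_state()
from scipy.spatial.transform import Rotation as R
M=R.from_quat(s['tool_rot']).as_matrix();print(M.round(3))
D=w(P.x,(202,0,175))-s['eef_pos'];print('D',D,'tool',M.T@D)
E
```

```text
pad [487.05769976  34.52204052 172.78232061] [ 0.24394241 -0.13987312  0.22042467  0.09536152]
shaft y- [584.6012129  -85.96976216 142.27618836] [-1.08916498  0.34596298 -0.88359514 -0.19955359]
shaft y+ [ 499.44861453 -116.24787781  141.37745535] [-0.80635576  0.3273297  -0.5840158  -0.17437944]
[ 559.19453979 -155.14957995    1.93632419] 110.94320389359163 [-0.1 -1.1  0.3 -0.8 -0.1 -0.5  1.  -1.6  1.2 -0.9  0.8  0.6] pad fit [486.99118815  33.50533255 175.        ] down [486.99118815  33.50533255 110.        ]
scene 85 [375.43029858  -3.52259177] in disp [207.29490256 117.4259906 ]
side 85 [379.35889681 -11.59347373] in disp [198.3529744  116.64180927]
scene 90 [615.00327244  71.39739925] in disp [ 191.63179698 -133.09922167]
side 90 [607.15990887  55.74733979] in disp [ 179.8192056  -120.18003448]
[[-0.956  0.293 -0.001]
 [ 0.293  0.956 -0.001]
 [ 0.    -0.002 -1.   ]]
D [ 325.85637798 -491.88109454  -55.56173472] tool [-455.84929423 -374.53849039   56.02532258]
```

```bash
python3 - <<'E'
from h import *
for n,o,z in(('scene',(490,400),0),('scene',(493,345),100),('side',(184,163),0),('side',(128,135),0),('side',(232,145),0)):
    print(n,o,least_squares(lambda p:proj(n,np.array([*p,z]))-o,[400,300]).x)
for t in(0,.25,.5,.75):
    p=np.array([161+t*326,525-492*t,230]);print(p,proj('side',p),proj('scene',p))
E
```

```text
scene (490, 400) [577.17892483 518.5361488 ]
scene (493, 345) [541.17219963 476.23868838]
side (184, 163) [502.79931014 517.2945504 ]
side (128, 135) [392.09395743 791.49494011]
side (232, 145) [667.45256957 588.02867723]
[161 525 230] [26.37616058 94.4985716 ] [624.30589962 186.10745015]
[242.5 402.  230. ] [ 67.40682334 105.95790631] [543.0852207  180.09651991]
[324. 279. 230.] [114.28008596 119.04900377] [464.10327845 174.25127273]
[405.5 156.  230. ] [168.3395542  134.14711574] [387.26876964 168.56495149]
```

Emit:
{"fn": "apply_moves", "kwargs": {
  "commands": [
    [-0.2,-0.17,0,0],
    [-0.45,-0.37,0,0],
    [-0.7,-0.58,0,0],
    [-0.95,-0.78,0,0]
  ],
  "fingers": 0
}}

```text
time_s: 0.43
eef_pos: [229.3, 422.0, 230.8]
tool_rot: [0.148, 0.989, -0.001, -0.0]
force: [0.2, 0.0, -0.4]
grip_width: 38.5
grasp_force: 0.0
```

Emit:
{"fn": "apply_moves", "kwargs": {
  "commands": [
    [-0.22,-0.19,0,0],
    [-0.45,-0.37,0,0],
    [-0.68,-0.56,0,0],
    [-0.9,-0.74,0,0]
  ]
}}

```text
time_s: 0.77
eef_pos: [293.9, 324.7, 231.0]
tool_rot: [0.148, 0.989, -0.0, -0.0]
force: [1.1, -0.3, 0.8]
grip_width: 0.2
grasp_force: 0.0
```

Emit:
{"fn": "apply_moves", "kwargs": {
  "commands": [
    [-0.22,-0.19,0,0],
    [-0.45,-0.37,0,0],
    [-0.68,-0.56,0,0],
    [-0.9,-0.74,0,0]
  ]
}}

```text
time_s: 1.1
eef_pos: [358.3, 227.6, 231.1]
tool_rot: [0.148, 0.989, -0.0, -0.0]
force: [1.2, -0.2, 0.2]
grip_width: 0.3
grasp_force: 0.0
```

Emit:
{"fn": "apply_moves", "kwargs": {
  "commands": [
    [-0.22,-0.19,0,0],
    [-0.45,-0.37,0,0],
    [-0.68,-0.56,0,0],
    [-0.9,-0.74,0,0]
  ]
}}

```text
time_s: 1.43
eef_pos: [422.6, 130.4, 231.1]
tool_rot: [0.148, 0.989, -0.0, -0.0]
force: [0.4, 0.7, 0.0]
grip_width: 0.1
grasp_force: 0.0
```

Emit:
{"fn": "apply_moves", "kwargs": {
  "commands": [
    [-0.22,-0.19,0,0],
    [-0.45,-0.37,0,0],
    [-0.68,-0.56,0,0],
    [-0.9,-0.74,0,0],
    [-0.9,-0.74,0,0]
  ]
}}

```text
time_s: 1.85
eef_pos: [489.2, 30.7, 230.8]
tool_rot: [0.15, 0.989, -0.001, 0.001]
force: [0.4, -0.1, 0.1]
grip_width: -0.5
grasp_force: 0.0
```

Emit:
{"fn": "apply_moves", "kwargs": {
  "commands": [
    [0,0.04,0.15,0],
    [0,0.04,0.3,0],
    [0,0.04,0.4,0],
    [0,0.04,0.4,0]
  ]
}}

```text
time_s: 2.18
eef_pos: [485.8, 39.1, 188.9]
tool_rot: [0.148, 0.989, 0.0, -0.003]
force: [-0.2, -0.0, -0.7]
grip_width: 0.2
grasp_force: 0.0
```

```bash
python3 - <<'E'
from h import *
import cv2
print(manip.get_state()['eef_pos'])
A=manip.camera('scene')[120:245,220:370,::-1];B=manip.camera('side')[100:240,160:310,::-1]
f=lambda x:cv2.resize(x,(400,500 if 0 else 370),interpolation=cv2.INTER_CUBIC)
cv2.imwrite('pics/c.png',np.hstack([f(A),f(B)]))
E
```

```text
[485.8143622   39.11025845 188.88365637]
```

View pics/c.png

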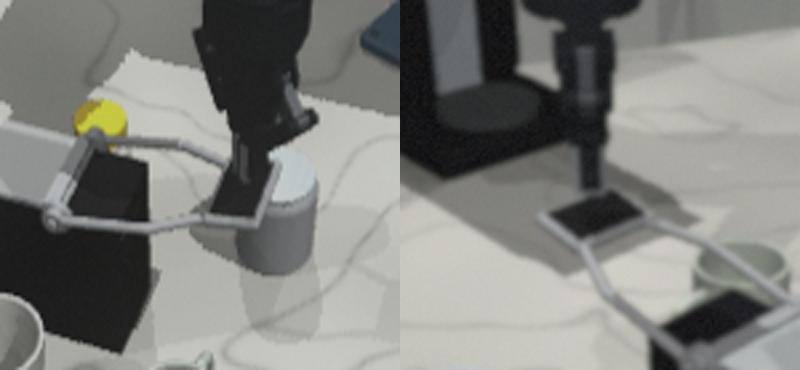

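The picture shows the fingertips right above the dark rubber pad, slightly towards the back (about (245,170) left, (590,190) right), and clear of the tin. Next I press down.

Emit:
{"fn": "apply_moves", "kwargs": {
  "commands": [
    [0,-0.02,0.06,0],
    [0,-0.03,0.12,0],
    [0,-0.04,0.2,0],
    [0,-0.04,0.28,0],
    [0,-0.04,0.36,0]
  ]
}}

```text
time_s: 2.7
eef_pos: [486.7, 35.0, 154.9]
tool_rot: [0.148, 0.989, 0.0, 0.0]
force: [-0.8, 2.1, 3.3]
grip_width: 0.0
grasp_force: 1.7
```

Emit:
{"fn": "apply_moves", "kwargs": {
  "commands": [
    [0,0,0.08,0],
    [0,0,0.16,0],
    [0,0,0.24,0],
    [0,0,0.32,0],
    [0,0,0.37,0]
  ]
}}

```text
time_s: 3.12
eef_pos: [486.9, 34.1, 117.5]
tool_rot: [0.148, 0.989, -0.001, 0.0]
force: [0.5, -2.0, 5.5]
grip_width: -0.2
grasp_force: 2.3
```

Emit:
{"fn": "apply_moves", "kwargs": {
  "commands": [
    [0,0,0.03,0],
    [0,0,0.04,0],
    [0,0,0.05,0],
    [0,0,0.05,0]
  ]
}}

```text
time_s: 3.45
eef_pos: [486.7, 34.6, 113.4]
tool_rot: [0.148, 0.989, -0.0, 0.0]
force: [-0.6, -1.5, 4.9]
grip_width: 0.2
grasp_force: 2.1
```

Emit:
{"fn": "apply_moves", "kwargs": {
  "commands": [
    [0,0,0.02,0],
    [0,0,0.03,0],
    [0,0,0.03,0]
  ]
}}

```text
time_s: 3.7
eef_pos: [487.0, 34.6, 111.5]
tool_rot: [0.148, 0.989, -0.0, 0.001]
force: [-2.4, -1.8, 10.5]
grip_width: -0.4
grasp_force: 5.4
```

Emit:
{"fn": "apply_moves", "kwargs": {
  "commands": [
    [0,0,0.01,0],
    [0,0,0.02,0],
    [0,0,0.02,0]
  ]
}}

```text
time_s: 3.95
eef_pos: [487.1, 34.5, 111.0]
tool_rot: [0.148, 0.989, -0.0, 0.001]
force: [-6.5, -1.8, 24.8]
grip_width: 0.1
grasp_force: 11.7
```

On the stop: the force rose to 25 N at z = 111. I'll hold while the pod slides, then look.

Emit:
{"fn": "apply_moves", "kwargs": {
  "commands": [
    [0,0,0,0],
    [0,0,0,0],
    [0,0,0,0],
    [0,0,0,0],
    [0,0,0,0]
  ]
}}

```text
time_s: 4.37
eef_pos: [487.1, 34.5, 111.0]
tool_rot: [0.148, 0.989, -0.0, 0.001]
force: [-7.4, -1.4, 22.9]
grip_width: -0.1
grasp_force: 11.6
```

Emit:
{"fn": "apply_moves", "kwargs": {
  "commands": [
    [0,0,0,0],
    [0,0,0,0],
    [0,0,0,0],
    [0,0,0,0],
    [0,0,0,0]
  ]
}}

```text
time_s: 4.78
eef_pos: [487.2, 34.5, 111.0]
tool_rot: [0.148, 0.989, -0.0, 0.001]
force: [-6.1, -0.8, 23.3]
grip_width: 0.0
grasp_force: 11.6
```

Emit:
{"fn": "apply_moves", "kwargs": {
  "commands": [
    [0,0,0,0],
    [0,0,0,0],
    [0,0,0,0],
    [0,0,0,0],
    [0,0,0,0]
  ]
}}

```text
time_s: 5.2
eef_pos: [487.1, 34.5, 111.0]
tool_rot: [0.148, 0.989, -0.0, 0.001]
force: [-6.5, -1.7, 23.3]
grip_width: 0.1
grasp_force: 11.6
```

```bash
python3 - <<'E'
from h import *
import cv2
A=manip.camera('scene')[130:255,150:350,::-1];B=manip.camera('side')[165:365,205:415,::-1]
f=lambda x,h:cv2.resize(x,(400,h),interpolation=cv2.INTER_CUBIC)
cv2.imwrite('pics/d.png',np.hstack([f(A,380),f(B,380)]))
E
```

```text
(no output)
```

View pics/d.png

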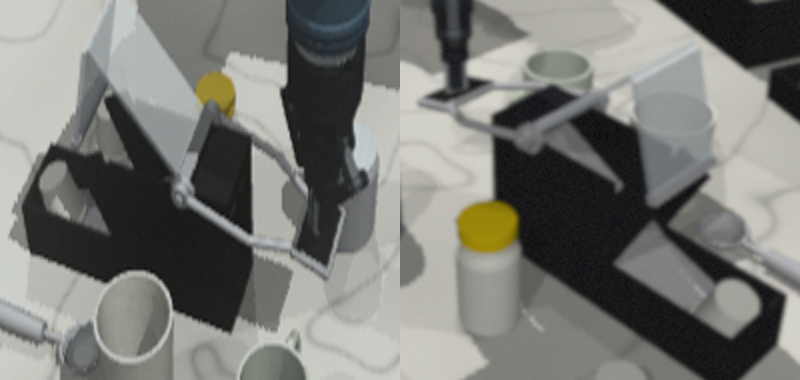

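The lid is fully up and the pod lies at the front of the tray (left picture (60,185), right picture (738,305)). Now I ease the lever up at about 60 mm/s.

Emit:
{"fn": "apply_moves", "kwargs": {
  "commands": [
    [0,0,-0.05,0],
    [0,0,-0.1,0],
    [0,0,-0.15,0],
    [0,0,-0.2,0],
    [0,0,-0.25,0]
  ]
}}

```text
time_s: 5.72
eef_pos: [486.1, 35.3, 133.5]
tool_rot: [0.148, 0.989, 0.0, -0.001]
force: [-0.8, 2.4, 3.4]
grip_width: 0.0
grasp_force: 1.8
```

Emit:
{"fn": "apply_moves", "kwargs": {
  "commands": [
    [0,0,-0.05,0],
    [0,0,-0.1,0],
    [0,0,-0.15,0],
    [0,0,-0.2,0],
    [0,0,-0.25,0]
  ]
}}

```text
time_s: 6.13
eef_pos: [486.7, 34.2, 158.8]
tool_rot: [0.148, 0.989, -0.001, 0.0]
force: [0.4, -1.2, 2.0]
grip_width: 0.1
grasp_force: 1.3
```

Emit:
{"fn": "apply_moves", "kwargs": {
  "commands": [
    [0,0,-0.04,0],
    [0,0,-0.08,0],
    [0,0,-0.12,0],
    [0,0,-0.16,0],
    [0,0,-0.2,0]
  ]
}}

```text
time_s: 6.55
eef_pos: [486.6, 34.8, 178.6]
tool_rot: [0.148, 0.989, 0.0, -0.0]
force: [-0.2, 0.2, -0.1]
grip_width: 0.1
grasp_force: 0.0
```

Emit:
{"fn": "apply_moves", "kwargs": {
  "commands": [
    [0,0,-0.03,0],
    [0,0,-0.06,0],
    [0,0,-0.09,0],
    [0,0,-0.12,0],
    [0,0,-0.15,0]
  ]
}}

```text
time_s: 6.97
eef_pos: [486.4, 34.9, 193.4]
tool_rot: [0.148, 0.989, 0.0, -0.0]
force: [-0.2, -0.3, 0.4]
grip_width: -0.3
grasp_force: 0.0
```

Contact is lost with the lever up. I'll move clear and check.

Emit:
{"fn": "apply_moves", "kwargs": {
  "commands": [
    [0,0,-0.2,0],
    [0,0,-0.5,0],
    [0,0,-0.8,0],
    [0,0,-0.8,0],
    [0,0,-0.8,0]
  ]
}}

```text
time_s: 7.38
eef_pos: [487.6, 34.7, 275.2]
tool_rot: [0.148, 0.989, -0.0, 0.002]
force: [0.2, 0.6, -0.3]
grip_width: -0.3
grasp_force: 0.0
```

```bash
python3 - <<'E'
from h import *
import cv2
A=manip.camera('scene')[130:255,150:350,::-1];B=manip.camera('side')[165:365,205:415,::-1]
f=lambda x,h:cv2.resize(x,(400,h),interpolation=cv2.INTER_CUBIC)
cv2.imwrite('pics/e.png',np.hstack([f(A,380),f(B,380)]))
E
```

```text
(no output)
```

View pics/e.png

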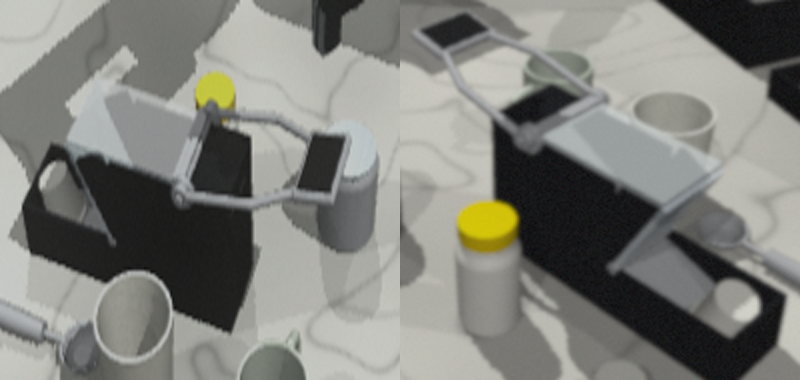

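The lid is shut, the lever is up, the pod is in the tray (right picture (738,305)) and the gripper is clear.

```bash
python3 -c "
from plant import manip
print(manip.job_done())"
```

```text
the job is handed in; nothing more can be done
None
```

The job is handed in, with no verdict returned: the lever was pressed onto its stop, the pod slid into the tray, the lid was eased shut at about 60 mm/s, and the gripper is clear with nothing else visibly moved.

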